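Couple the probe holder to the stirrer and latch it

ROBOT

A 6-joint arm with a two-finger parallel gripper is mounted at the origin on the work surface. World frame = base frame: x ahead of the robot, y to its left, z up, the work surface at z = 0. Lengths are in m, angles in rad, forces in N, time in s.
With the tool pointing down it reaches from about 0.375 to 0.9 m from the base axis. Payload 3.1 kg.
Tool frame: the origin (TCP) lies midway between the tips of the shut fingers; the grasp point (between the pads) lies pinch_z behind it (pinch_z is the distance from the TCP to the grasp point, in m); y points along the fingers, z is the direction in which the jaws open and shut, and the axes are right-handed (so a half turn about y gives the same grasp; the last joint's range is limited). The gripper opens to 87 mm and grips with 3 to 60 N. Pads are 19 mm wide; open, the fingers measure 117 mm over their backs; the gripper's body (75 mm by 190 mm) begins 51 mm behind the grasp point.
Start: joints at [-1.381, 0.527, 1.433, -0, 1.181, -0.178], TCP at [0.225, -0.583, 0.223] pointing down, gripper open.
Joint ranges: [-3.08, 3.08], [-0.75, 2.2], [0.22, 2.44], [-1.43, 4.57], [0, 2.65], [-2.85, 2.85]. Speed limits (rad/s): [2.79, 2.79, 3.14, 3.14, 3.14, 3.14].

INTERFACE

Orientations are given as a unit quaternion [x, y, z, w].
In Python, from rig import get_obs, camera, hand_in, pinch_z gives the robot as it stands. The module is installed in compiled form; this text tells all that it offers.
- The arm moves only by the tool arm_command, never from a script. Its argument "plan" is a list of rows, each a list of 2 entries, a list of its own where there are three numbers: the shift along the world's x, y, z in units of 25 mm (1.0 is 25 mm), then the turn about the world's z in units of 5 degrees (1.0 is 5 degrees). A call has 1 to 5 rows; each row is the pose to reach, as a shift and turn from the pose commanded when the call began; what a row does not reach only later rows make up. A row lasts 1/10 s, in which the tool goes at most 50 mm and 8.59 degrees, less where a joint would pass 70% of its speed; a pose out of reach is approached as far as the arm can. A call with a gripper value outside its range is refused whole. "fingers" is the opening, from -1 (shut) to 1 (fully open), set as the call begins (left out, the last holds). The fingers move at their own pace and stop on an object; "force" is the grip in N (left out, the last holds). Time passes only in rows, so rows that repeat a pose let the fingers close. It gives the time, the measured TCP pose, the force and the opening at its end, in the units of the state.
- get_obs(): the state, without advancing time (a new reading comes with each control period).
- camera(name): name is "scene" or "top" or "wrist"; returns a dict with "pixels" (420x560x3 uint8, red, green, blue), "camera_matrix" (3x3 intrinsics, pixels), "distortion" ([k1, k2, p1, p2, k3] as OpenCV has them; the pictures are not rectified), "R" (3x3) and "t" (3): a world point X has camera coordinates R X + t. Camera axes: x right, y down, z forward; pixel columns grow to the right and rows downward; lengths in m; the calibration is good to about 2 mm. A picture is of the moment at which its call begins. There is no depth.
- hand_in(): hands the job in, once; it reports no verdict.
The state is a dict: "time": time; "q": joint angles; "joint_velocities": joint speeds; "joint_torque": joint torques, N m; "position": TCP position; "tool_rot": TCP orientation; "ft_force": force on the tool from outside, world axes, zero at the start; "moment": the same for the moment, N m; "grip_width": finger opening in m.
Only numpy, scipy, OpenCV 4.12 (cv2) and the standard library are available. Lean on these libraries where they do the work, as an engineer would, in place of code of your own. Each camera call takes 0.05 s, during which the arm holds its last target.

TASK

Fit the probe holder that has a latch lever onto the stirrer that has the ball stud: lower its socket over the ball, without dropping it, until its foot sits flat on the stirrer's top, with the holder's arm pointing out over the round stirring plate. Then press the latch lever fully down flat and let go.

Things in the scene. Friction and masses are not known exactly. Their poses are not given: they have to be found in the camera images.
- holder: Loose probe holder, 0.35 kg. Origin: underside, on socket axis; z up, x along arm. Metal foot x -62..26, 52 wide, 44 high; socket below 38 square, 36 deep. Grip its white neck on the y faces: 30x30, z 44-86, at x=y=0. Arm z 66-74: 18 wide to x 59, then 48 wide to x 117. Lever at -x, opposite the arm. Look-alike beside it (either order): two bolt heads, no lever, no socket. (mm)
- latch (a joint): Latch lever on the holder, rad: 0 raised 29 degrees (starts 0 to 0.09), 0.5 fully down, level. Hinge along the holder's y at x -22, z 50 mm; lever 22 mm wide, 5 thick, points to -x. Stiff friction hinge: 2 to 6 N presses it and it stays where left. Pushing straight down at x -50 mm (holder frame) takes it all the way; its upper face is then at z 53 mm.
- latch_tip (a point): Centre of the rounded free end (10 mm thick) of the latch lever, 46 mm from its hinge: at x -62, z 72 mm in the holder's frame when raised; x -68, z 50 mm when down.
- stirrer: Fixed white box, flat top 60 mm above bench. Origin: at bench height on the ball stud's axis; z up, x to the stirring plate. Box x -70..140, y -65..65. Ball 26 dia, crown 33 above the top, 14 mm neck, thin washer. Plate 88 dia, centre x 87. Seated, the holder's origin is 60 above this one, x axes parallel. Look-alike beside it (either order) has a plain 12 mm rod, 70 tall, no ball. (mm)
Things that resemble listed ones, but are neither listed nor needed, are in the scene too. What is shaped like the holder but brown or yellow is not meant.

How it is judged:
By the outcome, as a careful person would: the job done as asked, in the order asked, and still so for the second after the job is handed in, with the robot touching nothing.
It also fails if it takes over 51 s, if anything falls off the work surface, if the arm or the gripper's body presses on something with over 40 N, if the wrist force passes 120 N, or if a joint passes its speed limit or range.

## Working session

There is one attempt and no reset: what is moved stays moved. The work goes in short steps, Python scripts to look and compute and a tool call to move; the robot and the scene stay as the last step left them, time stands still between calls to the robot, and variables do not carry over. Pictures are saved under pics/ and viewed, and the job is handed in when it is done.

Besides the shell and the picture viewer there is one more tool, called after ">>>" as name([rows], argument=value, ...), one row to a line, values as JSON. arm_command: Moves the arm, as the interface text tells. Its arguments: {"type":"object","properties":{"plan":{"type":"array"},"fingers":{"type":"number"},"force":{"type":"number"}},"required":["plan"]}

```bash
mkdir -p pics
cat > h.py <<'E'
import numpy as np, cv2, pickle
from rig import get_obs, camera, hand_in, pinch_z
def snap(n,tag):
    c=camera(n); pickle.dump(c,open(f'pics/{tag}.pkl','wb'))
    cv2.imwrite(f'pics/{tag}.png',c['pixels'][:,:,::-1]); return c
def load(tag): return pickle.load(open(f'pics/{tag}.pkl','rb'))
def ray(c,u,v):
    p=cv2.undistortPoints(np.array([[[u,v]]],float),np.array(c['camera_matrix']),np.array(c['distortion']))[0,0]
    R=np.array(c['R']);t=np.array(c['t'])
    return -R.T@t, R.T@np.array([p[0],p[1],1])
def plane(c,u,v,z):
    o,d=ray(c,u,v); return o+d*(z-o[2])/d[2]
def proj(c,X):
    R=np.array(c['R']);t=np.array(c['t'])
    return cv2.projectPoints(np.atleast_2d(np.array(X,float)),cv2.Rodrigues(R)[0],t,np.array(c['camera_matrix']),np.array(c['distortion']))[0][:,0]
E
python3 - <<'E'
from h import *
print(get_obs()); print(pinch_z if not callable(pinch_z) else pinch_z())
for n in('scene','top','wrist'):
    c=snap(n,n+'0'); print(n,-np.array(c['R']).T@np.array(c['t']))
E
```

```text
{'time': 0.0, 'q': array([-1.38052179e+00,  5.28479848e-01,  1.43388813e+00, -3.93245498e-05,
        1.18140959e+00, -1.78523793e-01]), 'joint_velocities': array([-5.70292018e-04, -7.91723764e-04, -1.78197632e-03, -8.31163315e-05,
       -1.82564898e-04,  2.05472475e-04]), 'joint_torque': array([-1.10894827e-03, -4.40048039e+01, -1.76588917e+01,  6.31923764e-02,
        5.83952630e-02, -1.65041406e-04]), 'position': array([ 0.22517153, -0.58224349,  0.22156775]), 'tool_rot': array([-0.12967473,  0.69588992, -0.69434513,  0.12963994]), 'ft_force': array([-0.15529467,  0.0757424 ,  0.39500963]), 'moment': array([-0.01098516, -0.0162894 ,  0.02092058]), 'grip_width': 0.08714768825300949}
0.0187
scene [1.19637728 0.25346054 0.91151086]
top [0.34506165 0.04456668 1.56562143]
wrist [ 0.295231   -0.55646943  0.38349588]
```

View pics/scene0.png

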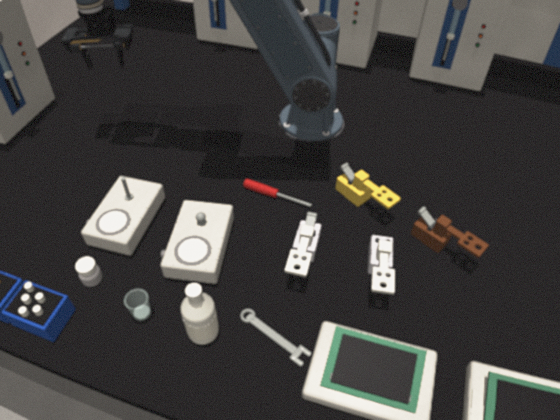

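View pics/top0.png

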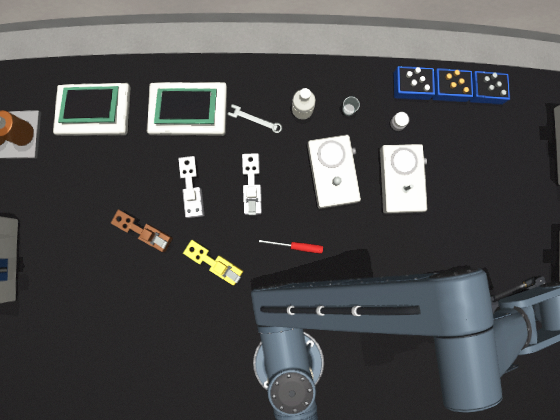

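View pics/wrist0.png

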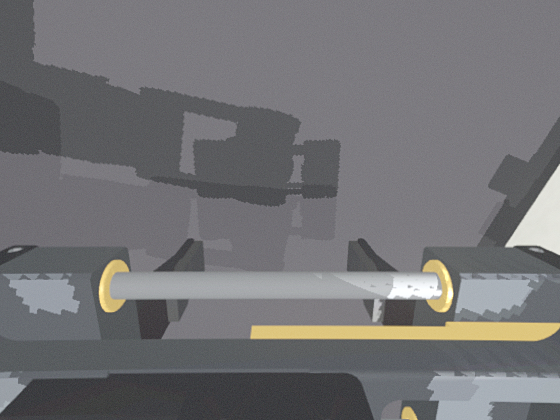

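Candidates for the holder are the white ones at top (190,187) and (252,185). For the stirrer they are top (334,172), which looks like it has the ball, and (404,178), which looks like it has the rod. I'll confirm both in enlarged crops.

Run:
```python
from h import *
t=load('top0')['pixels'][:,:,::-1]; s=load('scene0')['pixels'][:,:,::-1]
a=cv2.resize(t[125:225,165:445],None,fx=2.85,fy=2.85,interpolation=cv2.INTER_CUBIC)
b=cv2.resize(s[170:300,80:410],None,fx=2.4,fy=2.4,interpolation=cv2.INTER_CUBIC)
w=max(a.shape[1],b.shape[1]); P=lambda m:np.pad(m,((0,0),(0,w-m.shape[1]),(0,0)))
o=np.vstack([P(a),P(b)]); print(o.shape); cv2.imwrite('pics/crop0.png',o)
```

```text
(597, 798, 3)
```

View pics/crop0.png

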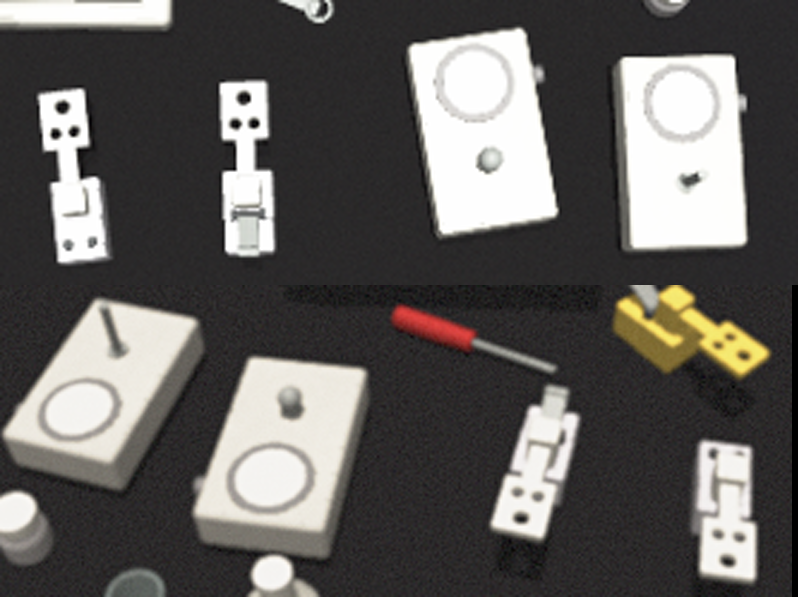

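The crops confirm the lever holder at top (252,185), since the other at (190,187) has two bolts and no lever. The ball stirrer is at top (334,172), and the one at (404,178) has a rod. Next I'll measure both.

Run:
```python
from h import *
c=load('top0'); im=c['pixels'][:,:,::-1].copy(); g=cv2.cvtColor(im,cv2.COLOR_BGR2GRAY)
for y in range(150,218): print(y,' '.join('%3d'%v for v in g[y,238:266]))
f=cv2.resize(g[130:212,300:368],None,fx=8,fy=8,interpolation=cv2.INTER_CUBIC)
f=np.clip((f.astype(float)-120)*1.9,0,255).astype(np.uint8)
f2=cv2.resize(im[145:220,232:272],None,fx=8,fy=8,interpolation=cv2.INTER_NEAREST)
h=max(f.shape[0],f2.shape[0]); f=cv2.cvtColor(f,cv2.COLOR_GRAY2BGR)
P=lambda m:np.pad(m,((0,max(0,600-m.shape[0])),(0,0),(0,0)))[:600]
cv2.imwrite('pics/crop1.png',np.hstack([P(f[:600]),P(f2)])[:, :800])
```

```text
150  42  40  39  40  41  41  41  42  39  41  38  43  40  40  39  41  43  41  41  39  39  43  39  41  42  40  41  42
151  40  38  39  40  42  39  41  43  38  42  40  37  39  39  43  42  42  41  41  41  40  39  44  40  42  38  42  40
152  41  42  40  41  42  43  42  40  43  42  41  42  41  42  42  42  42  41  43  41  40  41  41  39  41  37  41  39
153  41  41  41  42  40  42  85  95  94  95  97  96  96 146 153 155 156 156 154 155  79  41  38  41  39  40  41  40
154  43  41  41  41 186 241 247 248 248 248 248 248 249 250 251 251 251 251 251 251 157  55  41  41  44  40  42  41
155  43  40  41  41 223 253 254 254 254 254 254 254 254 254 254 254 254 254 254 254 175  61  42  46  39  40  38  39
156  42  41  41  40 223 253 254 254 254 254 252 241 221 228 252 254 254 254 254 254 175  59  42  42  40  39  43  38
157  41  39  42  40 222 253 254 254 254 254 212 131  91 100 195 253 254 254 254 254 175  59  42  40  40  40  41  43
158  40  40  41  39 180 253 254 254 254 245 130  33  27  24  80 249 254 254 254 254 182  66  40  42  41  41  43  43
159  42  42  39  43 162 252 254 254 254 225  95  26  24 
[... 6087 characters left out ...]
  41
212  40  41  41  41  42  41 250 254 254 254 228 208 204 206 208 210 211 202 254 254 254 254 244 106  44  39  44  41
213  40  40  40  45  39  40 131 216 220 216 233 243 244 244 238 236 236 216 152 140 139 143 132  66  42  44  41  41
214  42  43  41  43  40  41  48 104 109 109 137 196 201 196 190 199 194 163  89  76  63  59  62  38  40  40  40  42
215  41  40  41  41  42  42  42  42  42  44  42  58  58  57  59  58  58  55  43  40  37  37  37  36  41  39  40  39
216  42  41  40  41  41  40  41  40  38  42  39  40  35  35  34  37  34  37  36  39  42  40  40  40  41  41  40  40
217  41  42  42  42  41  45  39  43  40  41  40  44  38  34  35  34  34  38  37  40  41  43  42  41  41  43  40  40
```

View pics/crop1.png

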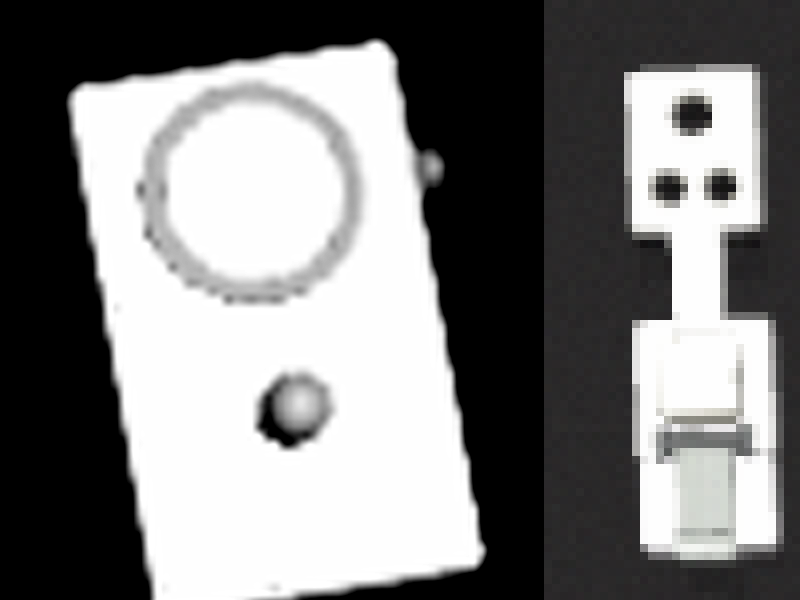

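```bash
cat >> h.py <<'E'
def edges_h(g,rows,x0,x1,th=148):
    L=[];Rr=[]
    for y in rows:
        r=g[y,x0:x1].astype(float); i=np.where(r>th)[0]
        a=i[0]; b=i[-1]
        L.append((x0+a-(r[a]-th)/(r[a]-r[a-1]),y)); Rr.append((x0+b+(r[b]-th)/(r[b]-r[b+1]),y))
    return np.array(L),np.array(Rr)
E
python3 - <<'E'
from h import *
c=load('top0'); g=cv2.cvtColor(c['pixels'],cv2.COLOR_RGB2GRAY)
def fit(P):
    m=P.mean(0); v=np.linalg.svd(P-m)[2][0]; return m,np.degrees(np.arctan2(v[1],v[0]))
for nm,rows,z in(('plate',range(155,173),.074),('foot',range(187,201),.044),('foot2',range(203,213),.044)):
    L,R=edges_h(g,rows,236,270)
    wl=np.array([plane(c,*p,z)[:2] for p in L]); wr=np.array([plane(c,*p,z)[:2] for p in R])
    print(nm,fit(wl),fit(wr),'width',np.linalg.norm(wl.mean(0)-wr.mean(0)))
def vcross(g,cols,y0,y1,up):
    o=[]
    for x in cols:
        for y in range(y0,y1):
            a,b=float(g[y,x]),float(g[y+1,x])
            if (a-148)*(b-148)<=0: o.append((x,y+(148-a)/(b-a)));break
    return np.array(o)
for nm,cols,y0,y1,z in(('plate front',range(244,257),151,157,.074),('plate back',[244,245,246,255,256,257],171,177,.074),('foot front',[245,246,256,257,258],182,188,.044),('foot back',[245,246,247,256,257,258],210,217,.044)):
    P=vcross(g,cols,y0,y1,0); w=np.array([plane(c,*p,z)[:2] for p in P]); print(nm,w.mean(0),P[:,1].round(1))
# stirrer
im=cv2.resize(g[125:215,295:375],None,fx=8,fy=8,interpolation=cv2.INTER_CUBIC)
off=lambda p:((p[0]+.5)/8-.5+295,(p[1]+.5)/8-.5+125)
m=(im>150).astype(np.uint8); cs,h=cv2.findContours(m,cv2.RETR_CCOMP,cv2.CHAIN_APPROX_NONE)
big=max(cs,key=cv2.contourArea); r=cv2.minAreaRect(big); 
bx=np.array([plane(c,*off(p),.06)[:2] for p in cv2.boxPoints(r)]); print('box',bx,bx.mean(0),[np.linalg.norm(bx[i]-bx[i-1]) for i in range(4)])
ring=((im>170)&(im<225)).astype(np.uint8); 
m2=(im>238).astype(np.uint8); cs,h=cv2.findContours(m2,cv2.RETR_CCOMP,cv2.CHAIN_APPROX_NONE)
for k in cs:
    if cv2.contourArea(k)>8000:
        (x,y),(a,b),t=cv2.fitEllipse(k); print('ell',x,y,a,b,plane(c,*off((x,y)),.06))
E
```

```text
plate (array([0.61454924, 0.15431625]), np.float64(-175.88375625034507)) (array([0.61540534, 0.10426168]), np.float64(-176.97068608153123)) width 0.05006189145867946
foot (array([0.52661786, 0.15173228]), np.float64(-177.04327062053957)) (array([0.52761642, 0.0974082 ]), np.float64(-176.5918156147541)) width 0.05433326353086295
foot2 (array([0.48347589, 0.14825969]), np.float64(-178.42192275090957)) (array([0.48447139, 0.09564531]), np.float64(-177.06073477942948)) width 0.05262380380899032
plate front [0.64677475 0.13072742] [153.4 153.3 153.4 153.3 153.3 153.3 153.3 153.  153.  152.9 152.9 152.9
 152.9]
plate back [0.58450286 0.12764793] [173.7 173.7 173.7 173.3 173.3 173.1]
foot front [0.55543151 0.12263868] [184.5 184.5 184.3 184.3 184.3]
foot back [0.46610749 0.12330916] [213.6 213.6 213.6 213.1 212.9 212.9]
box [[ 0.69359656 -0.04367866]
 [ 0.71996881 -0.18249691]
 [ 0.51071592 -0.21637497]
 [ 0.48587816 -0.07921307]] [ 0.60253986 -0.1304409 ] [np.float64(0.21073592136319302), np.float64(0.14130110373132188), np.float64(0.21197757946917628), np.float64(0.13939262306446873)]
ell 293.49493408203125 231.20326232910156 173.458251953125 176.60772705078125 [ 0.65389233 -0.11767959  0.06      ]
ell 314.9305419921875 369.59906005859375 370.04962158203125 640.9532470703125 [ 0.60027493 -0.12630245  0.06      ]
ell 290.7758483886719 233.61764526367188 225.39866638183594 229.01841735839844 [ 0.65292276 -0.11663802  0.06      ]
```

Run:
```python
from h import *
c=load('top0'); g=cv2.cvtColor(c['pixels'],cv2.COLOR_RGB2GRAY)
print(g[173:190,328:346])
c2=load('scene0'); s=c2['pixels']
print(plane(c,337.0,180.4,.08))
cv2.imwrite('pics/s.png',cv2.resize(s[205:235,185:220,::-1],None,fx=16,fy=16,interpolation=cv2.INTER_CUBIC))
y=np.radians(9.5); print(np.array([.653,-.117])-.087*np.array([np.cos(y),np.sin(y)]))
```

```text
[[254 254 254 254 254 254 254 254 254 254 254 254 254 254 254 254 254 254]
 [254 254 254 254 254 254 254 254 254 254 254 254 254 254 254 254 254 254]
 [254 254 254 254 254 254 254 254 254 254 254 254 254 254 254 254 254 254]
 [254 254 254 254 254 254 254 232 240 229 233 251 254 254 254 254 254 254]
 [254 254 254 254 254 254 210 178 199 195 195 220 246 254 254 254 254 254]
 [254 254 254 254 254 216 158 188 206 215 210 203 204 243 254 254 254 254]
 [254 254 254 254 226 140 171 200 219 234 227 214 201 238 254 254 254 254]
 [254 254 254 254 190 129 174 204 224 240 230 216 201 227 254 254 254 254]
 [254 254 254 254 186 120 166 198 219 229 224 211 193 218 254 254 254 254]
 [254 254 254 254 170 102 149 182 203 210 206 195 191 245 254 254 254 254]
 [254 254 254 254 151 122 115 153 176 182 176 175 228 254 254 254 254 254]
 [254 254 254 254 251 143 110 111 129 140 141 202 253 254 254 254 254 254]
 [254 254 254 254 254 245 240 132 129 194 244 248 254 254 254 254 254 254]
 [254 254 254 254 254 254 254 245 244 248 254 254 254 254 254 254 254 254]
 [254 254 254 254 254 254 254 254 254 254 254 254 254 254 254 254 254 254]
 [254 254 254 254 254 254 254 254 254 254 254 254 254 254 254 254 254 254]
 [254 254 254 254 254 254 254 254 254 254 254 254 254 254 254 254 254 254]]
[ 0.56771469 -0.13356223  0.08      ]
[ 0.56719315 -0.13135914]
```

View pics/s.png

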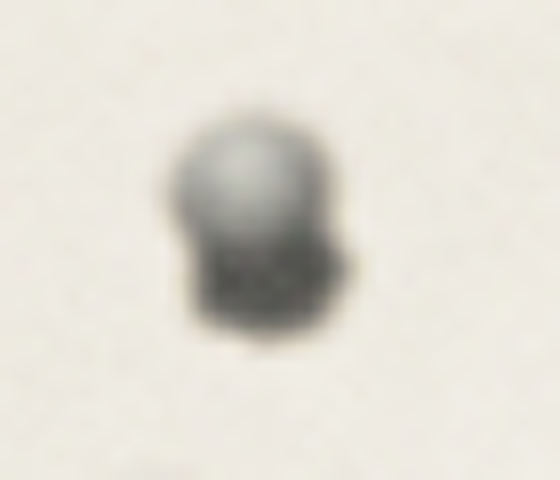

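```bash
cat >> h.py <<'E'
from scipy.spatial.transform import Rotation as Rot
def st():
    o=get_obs(); R=Rot.from_quat(o['tool_rot']).as_matrix()
    print('t',round(o['time'],2),'p',o['position'].round(4),'jaw yaw',np.degrees(np.arctan2(R[1,2],R[0,2])).round(2),'y',R[:,1].round(3),'F',o['ft_force'].round(2),'w',round(o['grip_width'],4),'q',o['q'].round(2)); return o,R
E
python3 - <<'E'
from h import *
st()
a=load('top0');b=load('scene0')
o1,d1=ray(a,337,180.2);o2,d2=ray(b,200.3,216.4)
s=np.linalg.lstsq(np.c_[d1,-d2],o2-o1,rcond=None)[0];print(o1+s[0]*d1,o2+s[1]*d2)
print(plane(b,200.3,216.4,.08))
E
```

```text
t 0.15 p [ 0.2252 -0.5824  0.2218] jaw yaw -68.87 y [-0.     0.002 -1.   ] F [ 1.06 -0.71 -0.23] w 0.0868 q [-1.38  0.53  1.43  0.    1.18 -0.18]
[ 0.5677062  -0.13306522  0.08410634] [ 0.56730161 -0.13200022  0.08391784]
[ 0.56432355 -0.133825    0.08      ]
```

>>> arm_command([
  [[0.8,1.8,0],-0.7],
  [[1.6,3.6,0],-1.4],
  [[2.4,5.4,0],-2.1],
  [[3.2,7.2,0],-2.8],
  [[4.0,9.0,0],-3.6],
], fingers=1)

```text
time: 0.65
position: [0.3257, -0.356, 0.2224]
tool_rot: [-0.018, 0.707, -0.707, 0.018]
ft_force: [1.1, 0.2, 0.5]
grip_width: 0.0869
```

>>> arm_command([
  [[0.8,1.8,0],0],
  [[1.6,3.6,0],0],
  [[2.4,5.4,0],0],
  [[3.2,7.2,0],0],
  [[4.0,9.0,0],0],
])

```text
time: 1.15
position: [0.4257, -0.1311, 0.2226]
tool_rot: [0.019, -0.707, 0.707, -0.019]
ft_force: [1.4, -0.3, 0.0]
grip_width: 0.0874
```

Run:
```python
from h import *
o,R=st(); 
print(((np.array([.528,.1243,.15])-o['position'])/.025).round(2))
c=snap('wrist','w1'); print(proj(c,[[.5665,-.1325,.08],[.653,-.117,.06]]))
```

```text
t 1.15 p [ 0.4257 -0.1311  0.2226] jaw yaw -86.89 y [ 0. -0. -1.] F [ 1.4  -0.32  0.04] w 0.0874 q [-0.55  0.29  1.86  0.    0.99  0.97]
[ 4.09 10.22 -2.9 ]
[[283.76668982  54.17540605]
 [272.10012301 -47.60252571]]
```

View pics/w1.png

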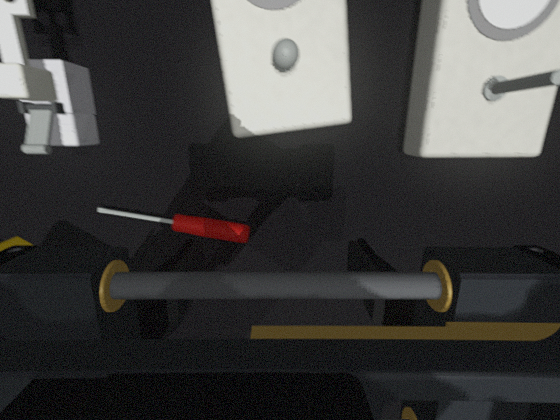

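The wrist view shows the ball at (285,54), where (283.8,54.2) was predicted, so the stirrer position holds. I'll move on to a point short of the holder and look at it.

Run:
```python
from h import *
c=load('w1'); 
print(plane(c,285.3,54,.08)); A=plane(c,235,135.5,.06);B=plane(c,353,123,.06);print(A,B,np.degrees(np.arctan2(B[0]-A[0],A[1]-B[1])), np.linalg.norm(A-B))
```

```text
[ 0.56672294 -0.13392948  0.08      ]
[ 0.48950838 -0.08511151  0.06      ] [ 0.50900728 -0.21052765  0.06      ] 8.837231862805876 0.12692286401945244
```

>>> arm_command([
  [[0.0,2.0,0],0],
  [[0.0,4.0,0],0],
  [[0.0,6.0,0],0],
  [[0.0,8.0,0],0],
  [[0.0,10.0,0],0],
])

```text
time: 1.7
position: [0.425, 0.1188, 0.2226]
tool_rot: [0.019, -0.707, 0.707, -0.019]
ft_force: [1.8, 0.1, -0.4]
grip_width: 0.0872
```

>>> arm_command([
  [[0.0,0.2,0],0],
  [[0.0,0.2,0],0],
])

```text
time: 1.9
position: [0.4249, 0.1231, 0.2224]
tool_rot: [0.021, -0.707, 0.707, -0.021]
ft_force: [0.4, -0.2, 0.4]
grip_width: 0.0869
```

Run:
```python
from h import *
o,R=st(); 
c=snap('wrist','w2'); y=np.radians(3.2); D=np.array([[np.cos(y),-np.sin(y)],[np.sin(y),np.cos(y)]])
im=c['pixels'][:,:,::-1].copy()
for x,yy,z in [(-15,-15,86),(-15,15,86),(15,15,86),(15,-15,86),(-62,-26,44),(-62,26,44),(26,26,44),(26,-26,44)]:
    p=D@np.array([x,yy])/1000+[.528,.1243]; q=proj(c,[*p,z/1000])[0]; print((x,yy,z),q.round(1)); cv2.circle(im,tuple(int(round(v)) for v in q),2,(0,0,255),-1)
cv2.imwrite('pics/w2m.png',im)
```

```text
t 1.9 p [0.4249 0.1231 0.2224] jaw yaw -86.64 y [-0. -0. -1.] F [ 0.43 -0.17  0.39] w 0.0869 q [ 0.03  0.28  1.87 -0.    0.99  1.54]
(-15, -15, 86) [294.5 113. ]
(-15, 15, 86) [263.6 112.9]
(15, 15, 86) [263.3  79.2]
(15, -15, 86) [295.2  79.3]
(-62, -26, 44) [300.8 157.6]
(-62, 26, 44) [255.9 157.5]
(26, 26, 44) [254.4  74.1]
(26, -26, 44) [303.1  74.2]
```

View pics/w2m.png

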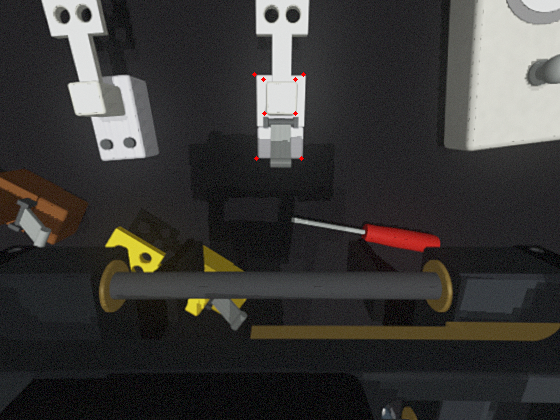

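>>> arm_command([
  [[1.5,0,-0.4],0],
  [[3.0,0,-0.8],0],
  [[4.1,0,-1.6],0],
  [[4.1,0,-2.8],0],
  [[4.1,0,-3.8],0],
])

```text
time: 2.45
position: [0.5291, 0.119, 0.1261]
tool_rot: [0.018, -0.707, 0.707, -0.018]
ft_force: [0.4, -0.5, -0.8]
grip_width: 0.0872
```

Run:
```python
from h import *
o,R=st(); c=snap('wrist','w3'); c2=snap('scene','s3')
cv2.imwrite('pics/s3c.png',cv2.resize(c2['pixels'][160:310,220:420,::-1],None,fx=3,fy=3,interpolation=cv2.INTER_CUBIC))
```

```text
t 2.45 p [0.5291 0.119  0.1261] jaw yaw -87.11 y [-0. -0. -1.] F [ 0.4  -0.51 -0.75] w 0.0872 q [ 0.02  0.55  1.73 -0.    0.86  1.54]
```

View pics/w3.png

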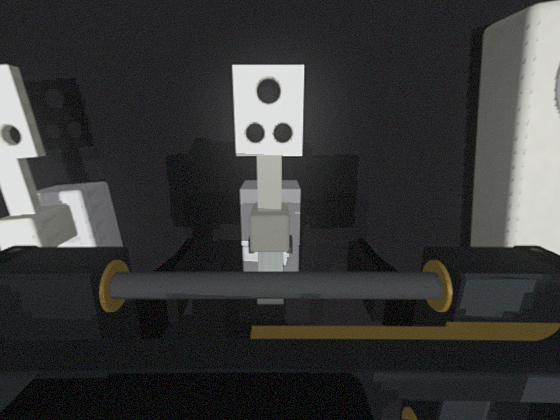

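View pics/s3c.png

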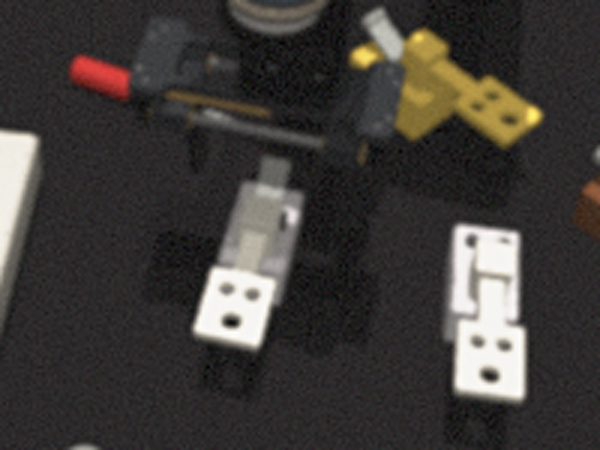

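Run:
```python
from h import *
c=load('w3')
P=np.array([plane(c,u,v,.074)[:2] for u,v in((232.5,65.5),(303.5,65.5),(304.5,155.5),(235.5,155.5))]);print(P,P.mean(0))
y=np.radians(3.2);print(P.mean(0)-.088*np.array([np.cos(y),np.sin(y)]), np.linalg.norm(P[0]-P[1]),np.linalg.norm(P[1]-P[2]))
d=(P[0]+P[1]-P[2]-P[3]);print(np.degrees(np.arctan2(d[1],d[0])))
H=[plane(c,u,v,.074)[:2] for u,v in((268.5,91.5),(255.5,132),(283,132))]; print(H); d=H[0]-(H[1]+H[2])/2;print(np.degrees(np.arctan2(d[1],d[0])))
st()
```

```text
[[0.64180845 0.15217406]
 [0.64418698 0.10488394]
 [0.58524484 0.09958872]
 [0.58276296 0.14955974]] [0.61350081 0.12655162]
[0.52563802 0.12163933] 0.04734989629709366 0.05917952456014033
3.8352000845948853
[array([0.62700089, 0.12751733]), array([0.59991877, 0.13558371]), array([0.60088974, 0.11610025])]
3.6043556556664744
t 2.55 p [0.5255 0.1192 0.1243] jaw yaw -87.09 y [-0.008 -0.001 -1.   ] F [-0.54 -0.1  -0.43] w 0.0871 q [ 0.02  0.56  1.73 -0.    0.86  1.54]
```

>>> arm_command([
  [[0.05,0.12,-1.0],0.1],
  [[0.05,0.12,-1.8],0.1],
  [[0.05,0.12,-2.5],0.1],
  [[0.05,0.12,-2.95],0.1],
  [[0.05,0.12,-2.95],0.1],
])

```text
time: 3.05
position: [0.5289, 0.1239, 0.0534]
tool_rot: [0.022, -0.707, 0.707, -0.021]
ft_force: [-0.5, 0.1, -0.4]
grip_width: 0.087
```

Run:
```python
from h import *
c2=snap('scene','s4');st()
cv2.imwrite('pics/s4c.png',cv2.resize(c2['pixels'][160:310,220:420,::-1],None,fx=3,fy=3,interpolation=cv2.INTER_CUBIC))
snap('wrist','w4')
```

```text
t 3.1 p [0.5294 0.1242 0.0541] jaw yaw -86.44 y [-0. -0. -1.] F [-0.22 -0.51  0.6 ] w 0.0868 q [ 0.02  0.68  1.77 -0.    0.7   1.53]
```

View pics/s4c.png

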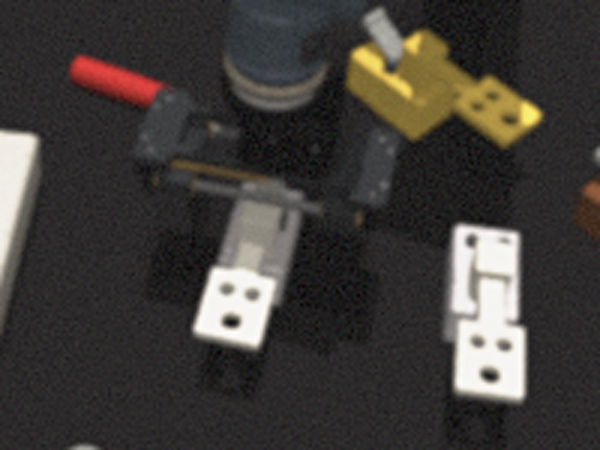

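View pics/w4.png

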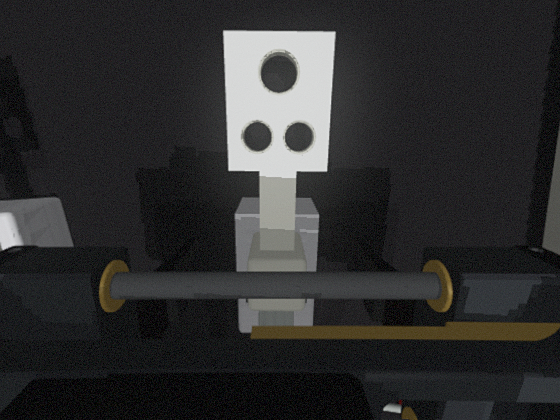

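>>> arm_command([
  [[0,0,-0.1],0],
  [[0,0,-0.1],0],
  [[0,0,-0.1],0],
  [[0,0,-0.1],0],
  [[0,0,-0.1],0],
], fingers=-1, force=40)

```text
time: 3.65
position: [0.5291, 0.1252, 0.0515]
tool_rot: [-0.022, 0.707, -0.707, 0.023]
ft_force: [0.3, -0.0, -0.7]
grip_width: 0.0551
```

>>> arm_command([
  [[0,0,-0.1],0],
  [[0,0,-0.1],0],
  [[0,0,-0.1],0],
  [[0,0,-0.1],0],
  [[0,0,-0.1],0],
])

```text
time: 4.15
position: [0.5292, 0.1249, 0.0487]
tool_rot: [0.022, -0.707, 0.707, -0.022]
ft_force: [0.4, -0.5, -1.4]
grip_width: 0.0296
```

>>> arm_command([
  [[0,0,0.2],0],
  [[0,0,0.6],0],
  [[0,0,1.2],0],
  [[0,0,2.0],0],
  [[0,0,3.0],0],
])

```text
time: 4.65
position: [0.528, 0.1251, 0.1244]
tool_rot: [-0.023, 0.707, -0.707, 0.022]
ft_force: [0.1, 0.9, -3.6]
grip_width: 0.0298
```

>>> arm_command([
  [[0,0,1.0],0],
  [[0,0,2.0],0],
  [[0,0,2.4],0],
  [[0,0,2.4],0],
  [[0,0,2.4],0],
])

```text
time: 5.15
position: [0.5282, 0.1251, 0.1832]
tool_rot: [-0.023, 0.707, -0.707, 0.022]
ft_force: [0.6, 0.2, -2.9]
grip_width: 0.0295
```

Run:
```python
from h import *
st();c2=snap('scene','s5')
cv2.imwrite('pics/s5c.png',cv2.resize(c2['pixels'][130:310,170:420,::-1],None,fx=3,fy=3,interpolation=cv2.INTER_CUBIC))
snap('wrist','w5')
```

```text
t 5.15 p [0.5282 0.1251 0.1832] jaw yaw -86.37 y [-0.002 -0.    -1.   ] F [ 0.6   0.16 -2.88] w 0.0295 q [0.03 0.47 1.68 0.   0.99 1.53]
```

View pics/s5c.png

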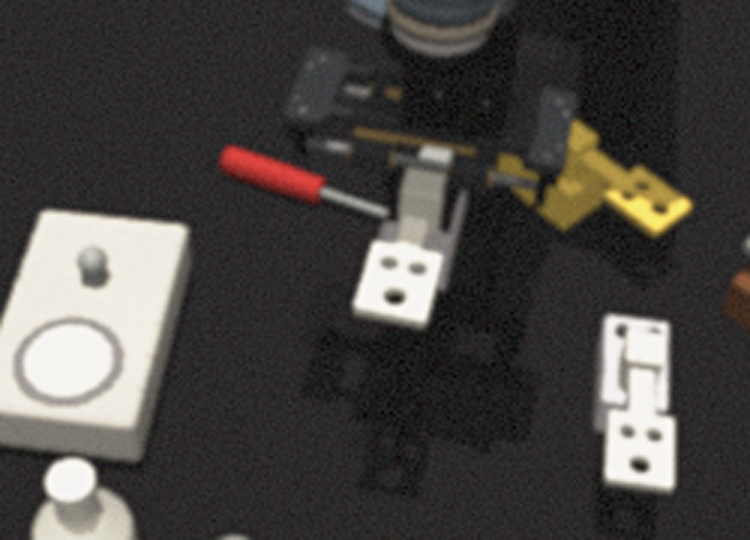

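View pics/w5.png

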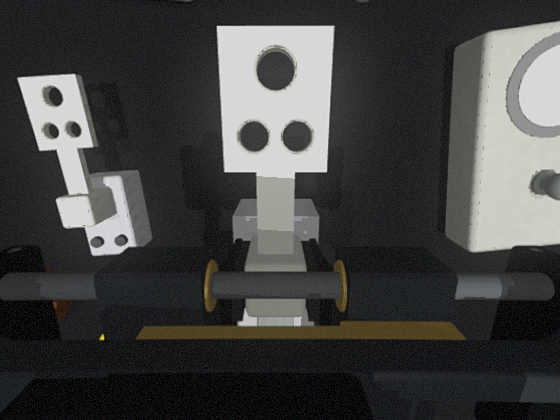

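Run:
```python
from h import *
c=load('w5'); o,R=st()
P=np.array([plane(c,u,v,o['position'][2]-.0487+.074)[:2] for u,v in((217.5,26),(333.5,26.5),(327.5,173),(224,171.5))]);
d=(P[0]+P[1]-P[2]-P[3]);y=np.arctan2(d[1],d[0]); print('yaw',np.degrees(y),'len',np.linalg.norm(d)/2,'w',np.linalg.norm(P[0]-P[1]),np.linalg.norm(P[3]-P[2]))
O=P.mean(0)-.088*np.array([np.cos(y),np.sin(y)]); print(P.mean(0),O,'tcp',o['position'][:2],'off',O-o['position'][:2])
```

```text
t 5.25 p [0.5279 0.125  0.1824] jaw yaw -86.37 y [-0.003 -0.    -1.   ] F [ 0.3   0.31 -3.05] w 0.0297 q [0.03 0.47 1.68 0.   0.99 1.53]
yaw 3.71167345663753 len 0.060006975507522105 w 0.04761128378080802 0.048689341811814925
[0.6123484 0.1292758] [0.52453298 0.12357907] tcp [0.52785584 0.1250169 ] off [-0.00332286 -0.00143784]
```

>>> arm_command([
  [[0.1,-0.6,0],0.1],
  [[0.4,-2.0,0],0.3],
  [[0.6,-3.8,0],0.5],
  [[0.9,-5.6,0],0.7],
  [[1.2,-7.4,0],0.9],
])

```text
time: 5.75
position: [0.5583, -0.0612, 0.1823]
tool_rot: [-0.051, 0.706, -0.705, 0.05]
ft_force: [1.1, 0.2, -3.0]
grip_width: 0.0298
```

>>> arm_command([
  [[0.2,-1.6,0],0.1],
  [[0.4,-2.5,0],0.2],
  [[0.4,-2.9,0],0.2],
  [[0.4,-2.9,0],0.2],
  [[0.4,-2.9,0],0.2],
])

```text
time: 6.25
position: [0.568, -0.1309, 0.1829]
tool_rot: [-0.057, 0.706, -0.704, 0.056]
ft_force: [-0.2, 0.2, -3.4]
grip_width: 0.0297
```

Run:
```python
from h import *
st();c2=snap('scene','s6')
cv2.imwrite('pics/s6c.png',cv2.resize(c2['pixels'][130:310,100:350,::-1],None,fx=3,fy=3,interpolation=cv2.INTER_CUBIC))
snap('wrist','w6');snap('top','t6')
st()
```

```text
t 6.25 p [ 0.568  -0.1309  0.1829] jaw yaw -80.86 y [-0.003  0.002 -1.   ] F [-0.23  0.21 -3.44] w 0.0297 q [-0.42  0.52  1.58  0.    1.05  0.99]
t 6.4 p [ 0.5686 -0.1306  0.1836] jaw yaw -80.76 y [-0.001  0.001 -1.   ] F [-0.52 -0.56 -2.88] w 0.0296 q [-0.42  0.52  1.58  0.    1.05  0.99]
```

View pics/s6c.png

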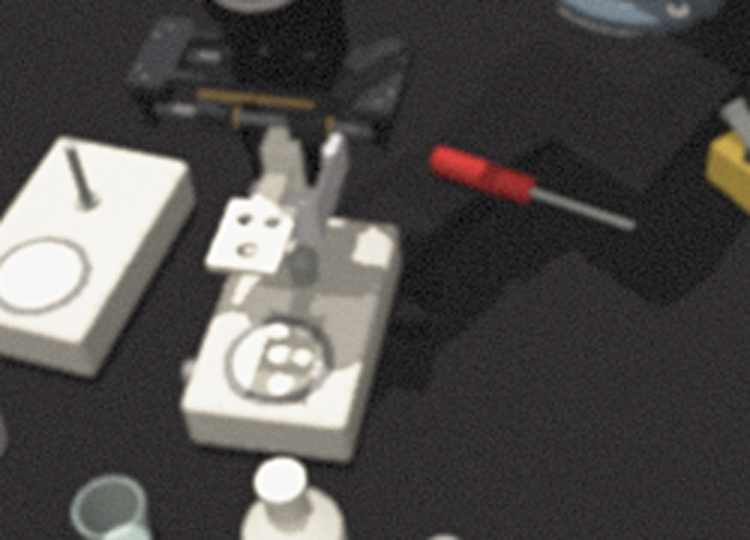

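View pics/w6.png

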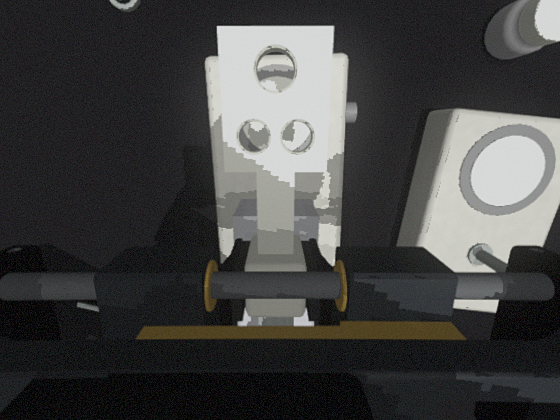

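View pics/t6.png

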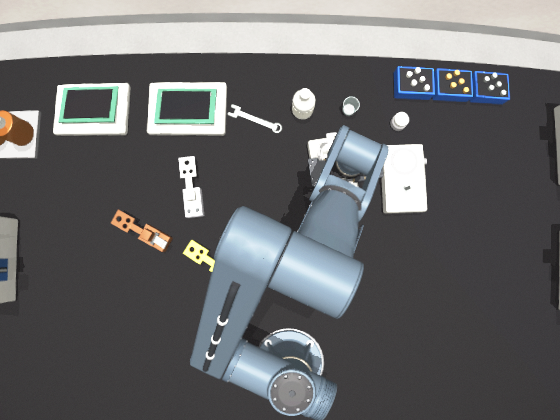

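```bash
python3 - <<'E'
from h import *
c=load('w6'); g=cv2.cvtColor(c['pixels'],cv2.COLOR_RGB2GRAY)
# box side edges rows 60..200 left (205-225) and right (325-350)
def cross(rows,x0,x1,th=90):
    o=[]
    for y in rows:
        r=g[y,x0:x1].astype(float)
        i=np.where((r[:-1]-th)*(r[1:]-th)<0)[0]
        if len(i): 
            k=i[0] if x0<270 else i[-1]; o.append((x0+k+(th-r[k])/(r[k+1]-r[k]),y))
    return np.array(o)
L=cross(range(70,170,5),195,216); Rr=cross(list(range(65,95,4))+list(range(128,170,4)),336,365)
print(L[::4].round(1).tolist(),Rr[::3].round(1).tolist())
fl=lambda E:np.polyfit([plane(c,*p,.06)[0] for p in E],[plane(c,*p,.06)[1] for p in E],1)
a,b=fl(L),fl(Rr); print(a,b,np.degrees(np.arctan([a[0],b[0]])),'gap',(np.polyval(a,.6)-np.polyval(b,.6))*np.cos(.16))
print('mid y at x=.567',(np.polyval(a,.567)+np.polyval(b,.567))/2)
P=np.array([plane(c,u,v,.1832-.0487+.074)[:2] for u,v in((217.5,26),(333.5,26.5),(327.5,173),(224,171.5))]);
d=(P[0]+P[1]-P[2]-P[3]);y=np.arctan2(d[1],d[0]);print('holder yaw',np.degrees(y),P.mean(0)-.088*np.array([np.cos(y),np.sin(y)]))
A=plane(c,206,56,.06);B=plane(c,347,53,.06);print(A,B,np.linalg.norm(A-B))
M=((A+B)/2)[:2]; y=np.radians(9.3);print('ball from far edge',M-.14*np.array([np.cos(y),np.sin(y)]))
E
python3 - <<'E'
import cv2
im=cv2.imread('pics/w6.png')[20:270,190:370]
cv2.imwrite('pics/w6c.png',cv2.resize(im,None,fx=2.4,fy=2.4,interpolation=cv2.INTER_CUBIC))
E
```

```text
[[204.6, 70.0], [206.2, 90.0], [208.1, 110.0], [209.8, 130.0], [211.6, 150.0]] [[348.2, 65.0], [347.5, 77.0], [347.0, 89.0], [344.8, 132.0], [344.4, 144.0], [343.5, 156.0], [342.9, 168.0]]
[ 0.18755269 -0.17697291] [ 0.17737836 -0.29980896] [10.62257189 10.05841262] gap 0.12729372607172998
mid y at x=.567 -0.13493297827633283
holder yaw 9.274802532477125 [ 0.56483561 -0.13243845]
[ 0.69121715 -0.04981764  0.06      ] [ 0.71316355 -0.17169085  0.06      ] 0.12383345056648491
ball from far edge [ 0.56403055 -0.13337878]
```

View pics/w6c.png

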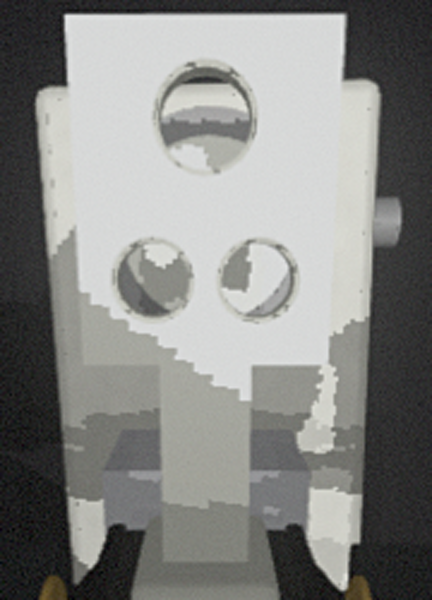

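>>> arm_command([
  [[0,-0.08,-0.3],0.1],
  [[0,-0.08,-0.8],0.1],
  [[0,-0.08,-1.3],0.1],
  [[0,-0.08,-1.5],0.1],
  [[0,-0.08,-1.5],0.1],
])

```text
time: 6.9
position: [0.568, -0.134, 0.1446]
tool_rot: [-0.06, 0.705, -0.704, 0.058]
ft_force: [0.3, 0.7, -2.9]
grip_width: 0.0299
```

Run:
```python
from h import *
st();c2=snap('scene','s7')
cv2.imwrite('pics/s7c.png',cv2.resize(c2['pixels'][160:310,140:260,::-1],None,fx=4,fy=4,interpolation=cv2.INTER_CUBIC))
c=snap('wrist','w7')
```

```text
t 6.9 p [ 0.568  -0.134   0.1446] jaw yaw -80.37 y [-0.003  0.001 -1.   ] F [ 0.28  0.68 -2.89] w 0.0299 q [-0.42  0.57  1.61  0.    0.96  0.98]
```

View pics/s7c.png

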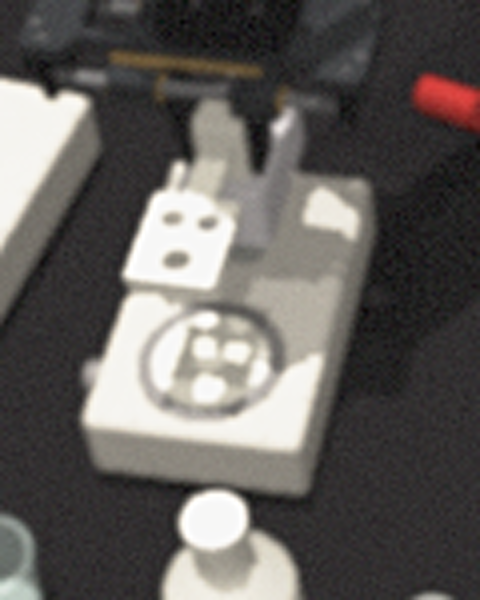

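Everything is aligned, with the foot about 3 mm above the ball crown. I'll lower it slowly and watch the forces.

>>> arm_command([
  [[0,0,-0.1],0],
  [[0,0,-0.2],0],
  [[0,0,-0.3],0],
  [[0,0,-0.4],0],
  [[0,0,-0.5],0],
])

```text
time: 7.5
position: [0.5691, -0.1345, 0.1336]
tool_rot: [0.059, -0.705, 0.705, -0.059]
ft_force: [-0.7, -1.4, -2.6]
grip_width: 0.0294
```

>>> arm_command([
  [[0,0,-0.1],0],
  [[0,0,-0.2],0],
  [[0,0,-0.3],0],
  [[0,0,-0.4],0],
  [[0,0,-0.5],0],
])

```text
time: 8.0
position: [0.5691, -0.1344, 0.1211]
tool_rot: [-0.059, 0.705, -0.705, 0.059]
ft_force: [0.3, -0.3, -2.8]
grip_width: 0.0297
```

>>> arm_command([
  [[0,0,-0.1],0],
  [[0,0,-0.2],0],
  [[0,0,-0.25],0],
  [[0,0,-0.25],0],
])

```text
time: 8.4
position: [0.5689, -0.1344, 0.1148]
tool_rot: [-0.06, 0.705, -0.705, 0.059]
ft_force: [0.1, 0.8, -2.4]
grip_width: 0.0301
```

>>> arm_command([
  [[0,0,-0.05],0],
  [[0,0,-0.1],0],
  [[0,0,-0.15],0],
  [[0,0,-0.2],0],
])

```text
time: 8.8
position: [0.5691, -0.1344, 0.11]
tool_rot: [0.059, -0.705, 0.705, -0.059]
ft_force: [1.0, -0.7, -4.0]
grip_width: 0.0298
```

>>> arm_command([
  [[0,0,-0.04],0],
  [[0,0,-0.08],0],
  [[0,0,-0.08],0],
])

```text
time: 9.1
position: [0.5691, -0.1345, 0.1086]
tool_rot: [0.059, -0.705, 0.705, -0.059]
ft_force: [-1.4, 0.0, 1.9]
grip_width: 0.0294
```

>>> arm_command([
  [[0,0,-0.04],0],
  [[0,0,-0.06],0],
  [[0,0,-0.06],0],
])

```text
time: 9.4
position: [0.5692, -0.1345, 0.1085]
tool_rot: [0.059, -0.704, 0.705, -0.06]
ft_force: [-2.4, 1.6, 10.0]
grip_width: 0.0296
```

Run:
```python
from h import *
st();c2=snap('scene','s8')
cv2.imwrite('pics/s8c.png',cv2.resize(c2['pixels'][160:310,140:260,::-1],None,fx=4,fy=4,interpolation=cv2.INTER_CUBIC))
c=snap('wrist','w8')
```

```text
t 9.4 p [ 0.5692 -0.1345  0.1085] jaw yaw -80.37 y [ 0.001 -0.    -1.   ] F [-2.41  1.55 10.02] w 0.0296 q [-0.42  0.63  1.63 -0.    0.88  0.98]
```

View pics/s8c.png

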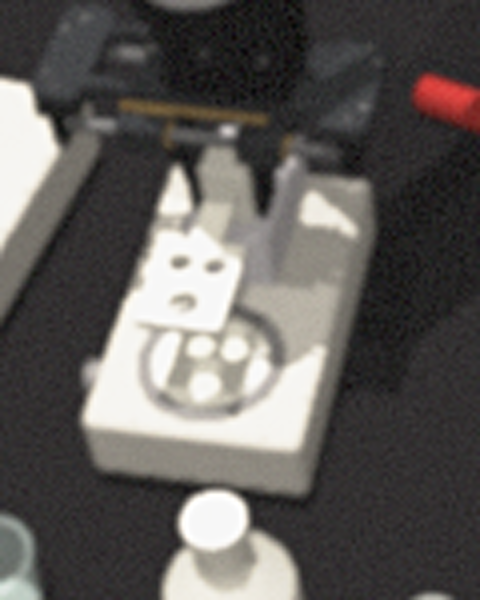

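View pics/w8.png

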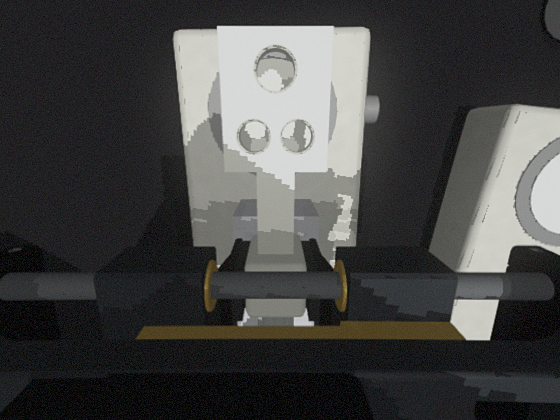

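Force has risen to +10 N at TCP z 0.1085, against an expected seat of 0.1087, so the foot is seated flat. I'll release it.

>>> arm_command([
  [[0,0,0.06],0],
  [[0,0,0.06],0],
  [[0,0,0.06],0],
  [[0,0,0.06],0],
  [[0,0,0.06],0],
], fingers=1)

```text
time: 10.0
position: [0.569, -0.1344, 0.1078]
tool_rot: [-0.059, 0.705, -0.705, 0.059]
ft_force: [-0.6, -0.2, -0.9]
grip_width: 0.0622
```

>>> arm_command([
  [[0,0,0],0],
  [[0,0,0],0],
  [[0,0,0],0],
  [[0,0,0],0],
  [[0,0,0],0],
])

```text
time: 10.5
position: [0.5691, -0.1345, 0.1081]
tool_rot: [0.059, -0.705, 0.705, -0.059]
ft_force: [-0.9, -0.2, 1.3]
grip_width: 0.0866
```

>>> arm_command([
  [[0,0,0.4],0],
  [[0,0,1.2],0],
  [[0,0,2.5],0],
  [[0,0,4.0],0],
  [[0,0,5.0],0],
])

```text
time: 11.0
position: [0.57, -0.1348, 0.2365]
tool_rot: [0.058, -0.704, 0.705, -0.061]
ft_force: [1.7, -0.4, -1.0]
grip_width: 0.0868
```

>>> arm_command([
  [[-1.0,-0.1,0],0],
  [[-2.5,-0.3,0],0],
  [[-3.6,-0.5,0],0],
  [[-4.0,-0.7,0],0],
  [[-4.0,-0.7,0],0],
], fingers=-1)

```text
time: 11.5
position: [0.4687, -0.1526, 0.2338]
tool_rot: [0.058, -0.704, 0.705, -0.059]
ft_force: [0.1, 0.4, -0.3]
grip_width: 0.0549
```

>>> arm_command([
  [[0,0,0],0],
  [[0,0,0],0],
  [[0,0,0],0],
  [[0,0,0],0],
  [[0,0,0],0],
])

```text
time: 12.0
position: [0.4694, -0.1518, 0.2328]
tool_rot: [-0.06, 0.705, -0.705, 0.059]
ft_force: [-0.1, -0.0, 0.4]
grip_width: 0.0151
```

Run:
```python
from h import *
o,R=st();c=snap('wrist','w9');c2=snap('scene','s9')
im=c['pixels'][:,:,::-1].copy(); y=np.radians(9.6);D=np.array([[np.cos(y),-np.sin(y)],[np.sin(y),np.cos(y)]])
for X in [(-15,-15,86),(-15,15,86),(15,15,86),(15,-15,86),(-62,-26,44),(-62,26,44),(26,26,44),(26,-26,44),(-62,0,77),(59,24,74),(59,-24,74),(117,24,74),(117,-24,74)]:
    p=D@np.array(X[:2])/1000+[.567,-.1338]; q=proj(c,[*p,.06+X[2]/1000])[0]; cv2.circle(im,tuple(int(round(v)) for v in q),2,(0,0,255),-1)
cv2.imwrite('pics/w9m.png',im)
cv2.imwrite('pics/s9c.png',cv2.resize(c2['pixels'][160:310,140:260,::-1],None,fx=4,fy=4,interpolation=cv2.INTER_CUBIC))
```

```text
t 12.0 p [ 0.4694 -0.1518  0.2328] jaw yaw -80.34 y [-0.  0. -1.] F [-0.08 -0.02  0.43] w 0.0151 q [-0.54  0.34  1.74  0.    1.06  0.86]
```

View pics/w9m.png

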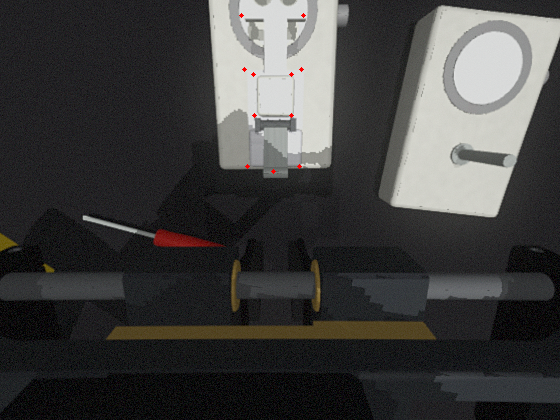

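View pics/s9c.png

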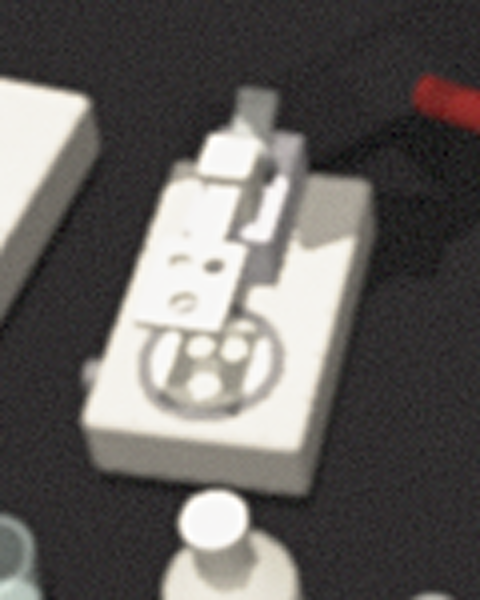

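The holder is seated, its arm points over the plate, and the lever is still raised (wrist (275,150)). I'll move above the lever with the fingers shut.

>>> arm_command([
  [[0.8,0.1,0],0],
  [[1.6,0.3,-0.4],0],
  [[1.9,0.4,-1.6],0],
  [[1.9,0.4,-2.8],0],
  [[1.9,0.4,-3.2],0],
])

```text
time: 12.6
position: [0.515, -0.1409, 0.1504]
tool_rot: [-0.061, 0.706, -0.704, 0.058]
ft_force: [-1.0, -0.3, 0.1]
grip_width: 0.0003
```

>>> arm_command([
  [[0,0,0],0],
  [[0,0,0],0],
])

```text
time: 12.8
position: [0.5171, -0.1424, 0.1538]
tool_rot: [0.059, -0.704, 0.705, -0.06]
ft_force: [-0.2, -0.6, 0.2]
grip_width: 0.0005
```

Run:
```python
from h import *
o,R=st();c=snap('wrist','w10');c2=snap('scene','s10')
cv2.imwrite('pics/s10c.png',cv2.resize(c2['pixels'][130:280,140:260,::-1],None,fx=4,fy=4,interpolation=cv2.INTER_CUBIC))
```

```text
t 12.8 p [ 0.5171 -0.1424  0.1538] jaw yaw -80.39 y [ 0.001 -0.001 -1.   ] F [-0.17 -0.6   0.17] w 0.0005 q [-0.48  0.5   1.72  0.    0.91  0.93]
```

View pics/w10.png

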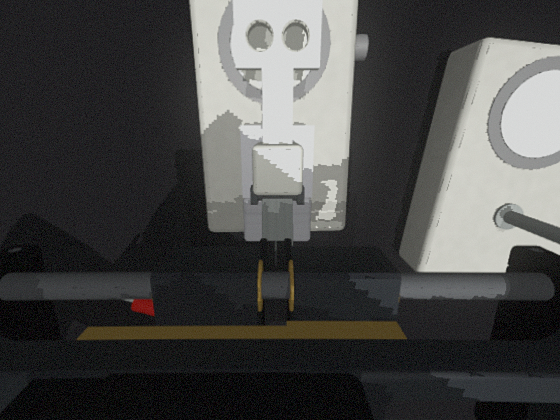

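View pics/s10c.png

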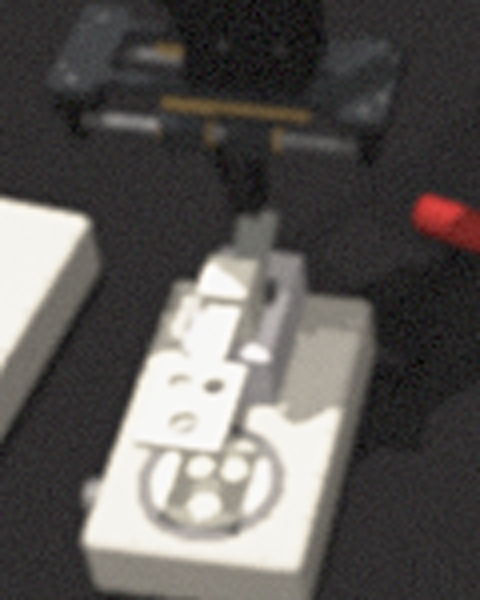

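>>> arm_command([
  [[0,0,-0.2],0],
  [[0,0,-0.4],0],
  [[0,0,-0.6],0],
  [[0,0,-0.8],0],
  [[0,0,-0.95],0],
])

```text
time: 13.4
position: [0.5167, -0.142, 0.1289]
tool_rot: [0.059, -0.705, 0.705, -0.059]
ft_force: [0.4, -0.3, 0.8]
grip_width: 0.0005
```

>>> arm_command([
  [[0,0,-0.1],0],
  [[0,0,-0.2],0],
  [[0,0,-0.3],0],
  [[0,0,-0.4],0],
  [[0,0,-0.5],0],
])

```text
time: 13.9
position: [0.5162, -0.1419, 0.1166]
tool_rot: [-0.06, 0.705, -0.705, 0.059]
ft_force: [-0.3, 0.3, 2.0]
grip_width: 0.0002
```

>>> arm_command([
  [[0,0,-0.05],0],
  [[0,0,-0.1],0],
  [[0,0,-0.15],0],
  [[0,0,-0.15],0],
])

```text
time: 14.3
position: [0.5166, -0.1418, 0.1129]
tool_rot: [-0.059, 0.705, -0.705, 0.059]
ft_force: [0.2, -0.4, 0.0]
grip_width: 0.0007
```

>>> arm_command([
  [[0,0,-0.04],0],
  [[0,0,-0.08],0],
  [[0,0,-0.08],0],
])

```text
time: 14.6
position: [0.5167, -0.1419, 0.1126]
tool_rot: [0.059, -0.704, 0.705, -0.06]
ft_force: [-3.0, 1.3, 12.4]
grip_width: 0.0009
```

Run:
```python
from h import *
o,R=st();c=snap('wrist','w11');c2=snap('scene','s11')
a=cv2.resize(c2['pixels'][180:280,150:250,::-1],None,fx=4,fy=4,interpolation=cv2.INTER_CUBIC)
b=cv2.resize(c['pixels'][100:300,180:380,::-1],None,fx=2,fy=2,interpolation=cv2.INTER_CUBIC)
cv2.imwrite('pics/s11c.png',np.hstack([a,b]))
```

```text
t 14.6 p [ 0.5167 -0.1419  0.1126] jaw yaw -80.36 y [ 0.001 -0.    -1.   ] F [-2.98  1.27 12.43] w 0.0009 q [-0.48  0.57  1.76  0.    0.82  0.93]
```

View pics/s11c.png

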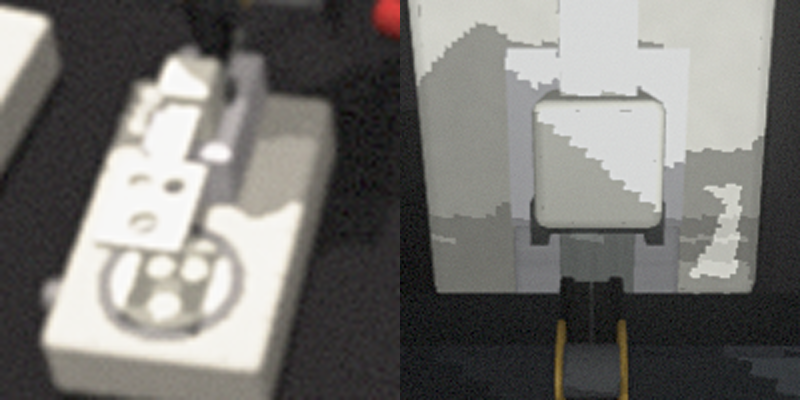

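The lever is at a firm stop: 12 N at z 0.1126, with 0.113 expected. I'll lift off and check.

>>> arm_command([
  [[0,0,0.2],0],
  [[0,0,0.8],0],
  [[0,0,2.0],0],
  [[0,0,3.6],0],
  [[0,0,5.0],0],
])

```text
time: 15.2
position: [0.5169, -0.1419, 0.2374]
tool_rot: [-0.059, 0.705, -0.705, 0.06]
ft_force: [0.4, 1.4, -0.1]
grip_width: 0.0006
```

>>> arm_command([
  [[-0.8,-0.2,0],0],
  [[-1.6,-0.3,0],0],
  [[-1.9,-0.4,0],0],
  [[-1.9,-0.4,0],0],
  [[-1.9,-0.4,0],0],
])

```text
time: 15.7
position: [0.4699, -0.1522, 0.236]
tool_rot: [0.059, -0.705, 0.705, -0.06]
ft_force: [-0.7, -1.0, -0.3]
grip_width: 0.0007
```

Run:
```python
from h import *
o,R=st();c=snap('wrist','w12');c2=snap('scene','s12')
im=c['pixels'][:,:,::-1].copy(); y=np.radians(9.6);D=np.array([[np.cos(y),-np.sin(y)],[np.sin(y),np.cos(y)]])
for nm,X in(('tip down',(-73,0,50)),('tip up',(-66,0,75)),('foot',(-62,26,44)),('foot',(-62,-26,44))): print(nm,proj(c,[*(D@np.array(X[:2])/1000+[.567,-.1345]),.06+X[2]/1000])[0].round(1))
a=cv2.resize(c2['pixels'][180:280,150:250,::-1],None,fx=4,fy=4,interpolation=cv2.INTER_CUBIC)
b=cv2.resize(im[20:220,180:380],None,fx=2,fy=2,interpolation=cv2.INTER_CUBIC)
cv2.imwrite('pics/s12c.png',np.hstack([a,b]))
```

```text
t 15.7 p [ 0.4699 -0.1522  0.236 ] jaw yaw -80.4 y [ 0.001 -0.    -1.   ] F [-0.72 -0.97 -0.33] w 0.0007 q [-0.54  0.33  1.74  0.    1.07  0.86]
tip down [272.9 178.4]
tip up [272.7 175.4]
foot [247.1 166.6]
foot [298.8 166.6]
```

View pics/s12c.png

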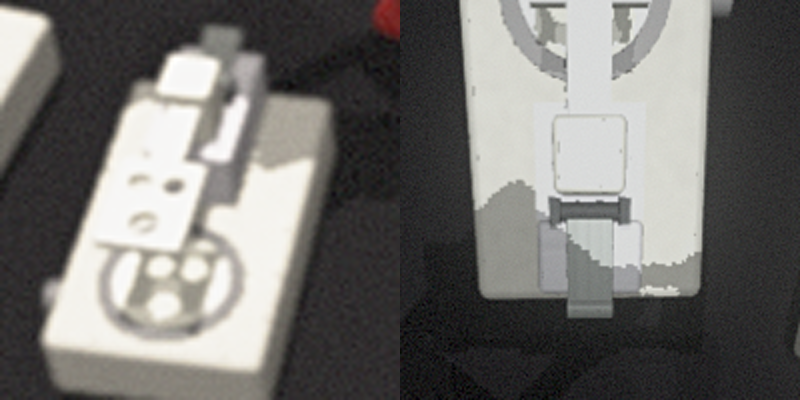

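Run:
```python
from h import *
c=load('s12'); y=np.radians(9.6);D=np.array([[np.cos(y),-np.sin(y)],[np.sin(y),np.cos(y)]])
for nm,X in(('down',(-72,0,53)),('up',(-64,0,77)),('neck top back',(-15,0,86)),('plate front',(117,0,74))): print(nm,((proj(c,[*(D@np.array(X[:2])/1000+[.567,-.1345]),.06+X[2]/1000])[0]-[150,180])*4).round(0))
hand_in()
```

```text
down [222.  27.]
up [215.   9.]
neck top back [192.  56.]
plate front [132. 244.]
the job is handed in; nothing more can be done
```

I fitted the lever-type holder onto the stirrer with the ball stud, pressed its latch down, lifted the arm clear and handed the job in at about 16 s. Nothing was dropped.

- **Seating:** I lowered the socket over the ball until the foot rested on the stirrer's top. Contact came at TCP z 0.1085 m (0.1087 m expected) with the wrist force at +10 N. The holder's arm points out over the stirring plate, with its direction matching the stirrer's to within about 1°.
- **Latch:** I pressed the lever with closed fingers to a firm stop at z 0.1126 m (0.113 m expected) with 12 N.
- **After letting go:** the lever end sat where a lowered lever should appear. In the scene crop it was at (222,28), with (222,27) predicted for down and (215,9) for up. In the wrist picture it was at row 179, with 178.4 predicted.
- **Disagreements:** the cameras differed by 2–3 mm on the ball and holder positions, so I averaged them. The stirrer's direction measured between 8.8° and 10.6°. No check failed.

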